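# Find the stamped tile case and push it to the dispatch line

### The arm

A 6-joint arm with a two-finger parallel gripper is mounted at the origin on the work surface. World frame = base frame: x ahead of the robot, y to its left, z up, the work surface at z = 0. Lengths are in m, angles in degrees, forces in N, time in s.
With the tool pointing down it reaches from about 0.35 to 0.875 m from the base axis. Payload 4.2 kg.
Tool frame: the origin (TCP) lies midway between the tips of the shut fingers; the grasp point (between the pads) lies 19 mm behind it; y points along the fingers, z is the direction in which the jaws open and shut, and the axes are right-handed (so a half turn about y gives the same grasp; the last joint's range is limited). The gripper opens to 87 mm and grips with 3 to 60 N. Pads are 19 mm wide; open, the fingers measure 117 mm over their backs; the gripper's body (75 mm by 190 mm) begins 51 mm behind the grasp point.
Start: joints at [88.843, 22.042, 0.453, 0, -68.411, -14.817], TCP at [0.172, 0.601, 0.223] pointing down, gripper open.
Joint ranges: [-179.83, 179.83], [-69.29, 118.12], [-61.27, 80.66], [-181.25, 117.63], [-171.15, -9.14], [-177.46, 177.46]. Speed limits (degrees/s): [159.86, 159.86, 180, 180, 180, 180].

### API

Orientations are given as [roll, pitch, yaw] about the fixed x, y, z axes, in that order (R = Rz(yaw) Ry(pitch) Rx(roll)).
In Python, from workcell import env gives the robot as it stands. The module is installed in compiled form; this text tells all that it offers. Calls block until the motion is done:
- env.goto(position, orientation): joint-space move of the TCP to a pose.
- env.move_straight(position, rotation=None, rate=0.15, force_limit=None): straight line of the TCP; rotation=None keeps the orientation; rate is the mean speed in m/s. With force_limit (N) it stops when the force on the tool has changed by that much, and returns True; else False.
- env.set_joints(angles): joint-space move.
- env.gripper_to(opening, grasp_force=None): opening from 0.0 (shut) to 1.0 (fully open); grasp_force is the grip in N (None keeps the last); returns when the fingers have stopped.
- env.dwell(seconds).
- env.inverse_kinematics(position, orientation): joint angles nearest the present ones, or None.
- env.read_state(): the state.
- env.grab_frame(name): name is "side" or "top" or "wrist"; returns a dict with "image" (420x560x3 uint8, blue, green, red), "fx", "fy", "cx", "cy" (pixels), "position" and "orientation" of the camera in the world. Camera axes: x right, y up, looking along -z (the intrinsics and any distortion apply to the point x, -y, -z); pixel columns grow to the right and rows downward; lengths in m; the calibration is good to about 2 mm. A picture is of the moment at which its call begins. There is no depth.
A pose or a line that the arm cannot do raises env.Unreachable and nothing moves.
- env.close_job(): hands the job in, once; it reports no verdict.
Trained networks look in a picture, given as the dict that the camera call returned (one of the last four; its "shot" number tells which), for a name from the list of things; names that differ only in an ending like _2 or _b are one class to them, and where a whole thing is asked for, a point or a joint stands for the part that bears it (a point fixed in the world has none). Each returns a list of dicts, best first, with "score" (0 to 1); they miss things now and then, are a little off and sometimes report something else, mostly with a low value. They report only what shows in the picture. A call takes as long as a camera call. They do not tell look-alikes from the thing itself.
- env.search_frame(picture, thing): "xyz" ([x, y, z] in m, in world coordinates, good to about 4 mm: the middle of the surface that is visible of it).
- env.trace(picture, thing): "mask" (420x560 bool, what is visible of it).
The state is a dict: "clock": time; "joint_positions": joint angles; "qvel": joint speeds; "joint_torque": joint torques, N m; "position": TCP position; "tool_rot": TCP orientation; "force": force on the tool from outside, world axes, zero at the start; "wrist_torque": the same for the moment, N m; "opening": opening from 0.0 (shut) to 1.0 (fully open).
Only numpy, scipy, OpenCV 4.12 (cv2) and the standard library are available. Lean on these libraries where they do the work, as an engineer would, in place of code of your own. Each camera call takes 0.05 s, during which the arm holds its last target. There are 200 camera calls.

### The job

Two look-alike plywood tile cases stand on the bench, and one of them has a blue stamp underneath. With your fingertips tip each case over towards you, so that it lies on its side with its underside facing away from you, and see which one is stamped; tip both before you push either. Then push the stamped case, lying as it is, straight away from you until its stamped end stands on the green dispatch line, roughly square to it; leave the other one lying where it fell, pick nothing up, and do not disturb the other things on the bench.

Things in the scene. Friction and masses are not known exactly. Their poses are not given: they have to be found in the camera images.
- crate_a: one of two look-alike lidded plywood cases, 90 mm (x) by 150 mm (y) by 120 mm high, closed, heavy at the bottom (mass centre 40 mm up), 0.45 to 0.75 kg. Origin at the centre of its underside, z towards its lid, x away from the robot as it starts (upright). Left or right varies. The stamp tells which is the stamped one.
- crate_b: one of two look-alike lidded plywood cases, 90 mm (x) by 150 mm (y) by 120 mm high, closed, heavy at the bottom (mass centre 40 mm up), 0.45 to 0.75 kg. Origin at the centre of its underside, z towards its lid, x away from the robot as it starts (upright). Left or right varies. To tip it, see the lid points.
- stamp (a point): the centre of the stamp, a bright blue disc 76 mm across with a white middle, on the middle of the underside of one case; the other's underside is bare plywood. Hidden while the case stands; once the case lies tipped towards the robot the underside is an upright face that looks away from the robot
- crate_a_lid (a point): centre of crate_a's lid (top face), 120 mm from its underside. Once tipped, this is the upright face that looks at the robot, the one to push on, low down (10 to 40 mm above the bench)
- crate_b_lid (a point): centre of crate_b's lid. Either case tips about its near bottom edge when its far face is pushed towards the robot 90 to 115 mm above the bench (2 to 4 N; lower it may slide), the push rising with the face as it leans (a level push jams). Past about 50 degrees it falls onto its side by itself
- crate_a_mid (a point): the middle of crate_a, half-way up; 60 mm above the bench when it stands, 45 mm when it lies
- crate_b_mid (a point): the middle of crate_b, half-way up; 60 mm above the bench when it stands, 45 mm when it lies
- line: the dispatch line: a strip of green tape on the bench beyond the cases, 40 mm wide (its x, away from the robot), 660 mm long (its y, to the left), no thickness to speak of; origin at its middle
- slip_jar: bystander: white jar with a steel cap, 64 mm across, 90 mm high, between the cases; origin at the centre of its underside
- coil_pot: bystander: grey coil-built clay pot, about 102 mm across, 77 mm high, between the cases, farther back; origin at the centre of its underside
- glaze_cup: bystander: terracotta cup, 72 mm across, 80 mm high, at the left; origin at the centre of its underside
- bowl: bystander: blue bowl, 150 mm across, 60 mm high, at the right; origin at the centre of its underside
- brush: bystander: brush 170 mm long lying at the left; origin under its middle
- jar_lid: bystander: steel ring lid, 72 mm across, 12 mm high, at the right; origin at the centre of its underside
- tin: bystander: aluminium tin, 68 mm across, 100 mm high, at the far right; origin at the centre of its underside
Mind the look-alikes: they are no part of the job. Leave any turquoise look-alike of the crate_a alone.

How it is judged:
By the outcome, as a careful person would: the job done as asked, in the order asked, and still so for the second after the job is handed in, with the robot touching nothing.
It also fails if it takes over 69 s, if anything falls off the work surface, if the arm or the gripper's body presses on something with over 40 N, if the wrist force passes 120 N, or if a joint passes its speed limit or range.

## Working session

There is one attempt and no reset: what is moved stays moved. The work goes in short steps, each a Python script; the robot and the scene stay as the last script left them, time stands still between calls to the robot, and variables do not carry over. Pictures are saved under pics/ and viewed, about 8 in all and at most 12, crops included, and the job is handed in when it is done.

```bash
mkdir -p pics
cat > h.py <<'E'
import numpy as np, cv2
from workcell import env
from scipy.spatial.transform import Rotation as R
def save(f,n): cv2.imwrite('pics/%s.png'%n,f['image'])
def ray(f,u,v):
    d=R.from_euler('xyz',f['orientation'],degrees=True).apply([(u-f['cx'])/f['fx'],-(v-f['cy'])/f['fy'],-1]); return np.array(f['position']),d
def onz(f,u,v,z=0):
    p,d=ray(f,u,v); return p+d*(z-p[2])/d[2]
def proj(f,P):
    q=R.from_euler('xyz',f['orientation'],degrees=True).inv().apply(np.array(P)-f['position']); return f['cx']-f['fx']*q[0]/q[2], f['cy']+f['fy']*q[1]/q[2]
E
python3 - <<'E'
from h import *
t=env.grab_frame('top'); s=env.grab_frame('side')
cv2.imwrite('pics/a.png',t['image']); cv2.imwrite('pics/b.png',s['image'])
for n,f in(('top',t),('side',s)):
    print(n,{k:(np.round(v,3).tolist()) for k,v in f.items() if k!='image' and k!='shot' and not isinstance(v,(str,dict))})
    for k in ['crate_a','crate_a_lid','line','slip_jar','coil_pot','glaze_cup','bowl','brush','jar_lid','tin']:
        print(k,[(np.round(d['xyz'],3).tolist(),round(d['score'],2)) for d in env.search_frame(f,k)])
st=env.read_state();print(st['clock'],st['tool_rot'],st['position'],st['opening'])
E
```

```text
top {'fx': 395.098, 'fy': 395.098, 'cx': 276.293, 'cy': 209.187, 'position': [0.341, 0.063, 1.577], 'orientation': [4.465, -0.572, -90.108]}
crate_a [([0.194, 0.341, 0.12], 0.72), ([0.574, -0.216, 0.12], 0.67), ([0.585, 0.586, 0.124], 0.63), ([0.543, 0.208, 0.125], 0.55)]
crate_a_lid [([0.539, 0.204, 0.121], 0.85), ([0.191, 0.343, 0.12], 0.81), ([0.578, -0.21, 0.12], 0.72), ([0.583, 0.588, 0.123], 0.55)]
line [([0.703, -0.018, 0.001], 0.92)]
slip_jar [([0.475, -0.005, 0.088], 0.69), ([0.545, 0.207, 0.124], 0.69), ([0.365, 0.452, 0.014], 0.55)]
coil_pot [([0.633, -0.004, 0.077], 0.58)]
glaze_cup [([0.595, 0.424, 0.04], 0.83)]
bowl [([0.508, -0.498, 0.024], 0.87), ([0.631, -0.429, 0.1], 0.59)]
brush [([0.368, 0.454, 0.014], 0.72)]
jar_lid [([0.376, -0.429, 0.012], 0.7)]
tin [([0.634, -0.429, 0.1], 0.91), ([0.508, -0.494, 0.023], 0.21)]
side {'fx': 502.098, 'fy': 502.098, 'cx': 278.077, 'cy': 219.533, 'position': [0.268, -0.916, 1.28], 'orientation': [40.639, -0.441, -10.263]}
crate_a [([0.542, 0.168, 0.121], 0.76), ([0.585, 0.577, 0.094], 0.72), ([0.577, -0.242, 0.121], 0.68), ([0.19, 0.319, 0.103], 0.56)]
crate_a_lid [([0.54, 0.17, 0.111], 0.97), ([0.192, 0.32, 0.102], 0.8), ([0.591, 0.416, 0.056], 0.62), ([0.581, 0.577, 0.097], 0.55)]
line [([0.707, -0.106, 0.002], 0.61)]
slip_jar [([0.479, -0.026, 0.067], 0.73), ([0.707, -0.106, 0.002], 0.54)]
coil_pot [([0.633, -0.022, 0.077], 0.56)]
glaze_cup [([0.592, 0.413, 0.058], 0.8)]
bowl [([0.519, -0.461, 0.021], 0.95)]
brush [([0.373, 0.447, 0.015], 0.8), ([0.48, -0.026, 0.069], 0.69)]
jar_lid [([0.374, -0.425, 0.016], 0.75)]
tin [([0.631, -0.453, 0.099], 0.6)]
1.1 [-8.99995405e+01  1.15027785e-05  1.64025662e+02] [0.17197878 0.60084346 0.22254985] 0.9986336572110781
```

View pics/a.png

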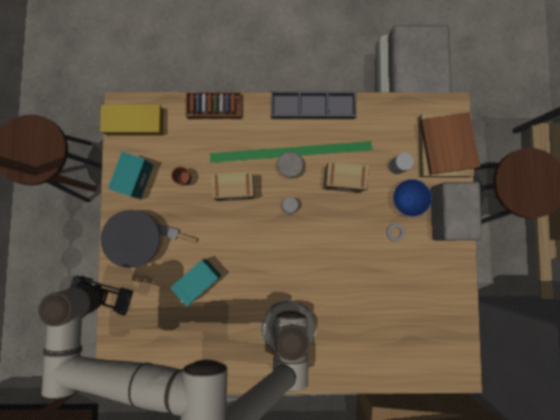

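View pics/b.png

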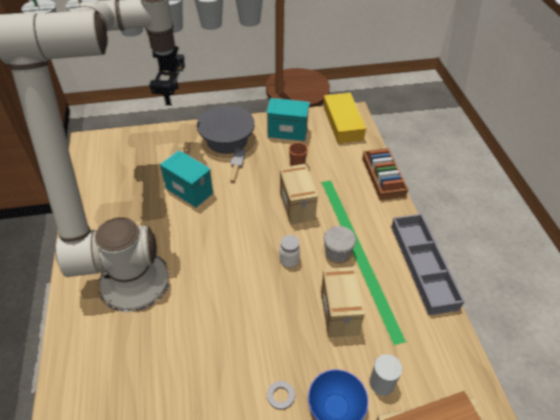

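The plywood cases are at top-image pixels (234,186), about (0.54, 0.205), and (347,177), about (0.575, -0.213). The boxes at (131,175) and (195,282) are the turquoise look-alikes, to be left alone. The line runs from (211,158) to (372,146), slightly tilted. I'll confirm with a crop and measure yaws.

Run:
```python
from h import *
t=env.grab_frame('top'); w=env.grab_frame('wrist')
hsv=cv2.cvtColor(t['image'],cv2.COLOR_BGR2HSV)
im=t['image'][120:220,170:410]; big=cv2.resize(im,None,fx=3.2,fy=3.2,interpolation=cv2.INTER_CUBIC)
cv2.imwrite('pics/c.png',big)
g=cv2.inRange(hsv,(45,120,50),(75,255,255)); g[:, :180]=0; g[:130]=0;g[175:]=0
n,l,s,_=cv2.connectedComponentsWithStats(g); i=1+s[1:,4].argmax()
for i in range(1,n):
  if s[i,4]>60:
    ys,xs=np.nonzero(l==i); P=np.array([onz(t,x,y)[:2] for x,y in zip(xs,ys)]); r=cv2.minAreaRect(P.astype(np.float32)); print('line',r, np.polyfit(P[:,1],P[:,0],1))
for d in env.trace(t,'crate_a_lid')+env.trace(t,'crate_a'):
    m=d['mask']; ys,xs=np.nonzero(m); 
    P=np.array([onz(t,x,y,.12)[:2] for x,y in zip(xs,ys)],np.float32); print(d['score'],xs.mean().round(),ys.mean().round(),np.round(np.array(cv2.minAreaRect(P)[0]),3),cv2.minAreaRect(P)[1:])
print(w['position'],w['orientation'],w['fx'],w['cx'],w['cy'],env.read_state()['position'])
```

```text
line ((0.6992648839950562, -0.01111873984336853), (0.02713346667587757, 0.6462539434432983), 4.382203102111816) [-0.07722892  0.69865839]
0.85 233.0 186.0 [0.539 0.211] ((0.10359647870063782, 0.15658016502857208), 3.787853479385376)
0.8 131.0 175.0 [0.581 0.588] ((0.13330918550491333, 0.15156260132789612), 71.27063751220703)
0.72 196.0 281.0 [0.191 0.34 ] ((0.09467686712741852, 0.17030903697013855), 41.52637481689453)
0.96 130.0 176.0 [0.58  0.587] ((0.13738514482975006, 0.1616249829530716), 69.99592590332031)
0.84 196.0 282.0 [0.191 0.341] ((0.09375826269388199, 0.1730368733406067), 41.52562713623047)
0.67 346.0 177.0 [ 0.573 -0.21 ] ((0.16367235779762268, 0.10653672367334366), 84.22559356689453)
0.6 233.0 186.0 [0.539 0.21 ] ((0.10292887687683105, 0.15472130477428436), 3.548557758331299)
[0.23742864 0.58267906 0.38469288] [-1.47240987e+01  1.31910391e-02 -1.05922485e+02] 370.6452774960862 286.7962122249125 211.0883023396973 [0.1719675  0.60083978 0.22254041]
```

View pics/c.png

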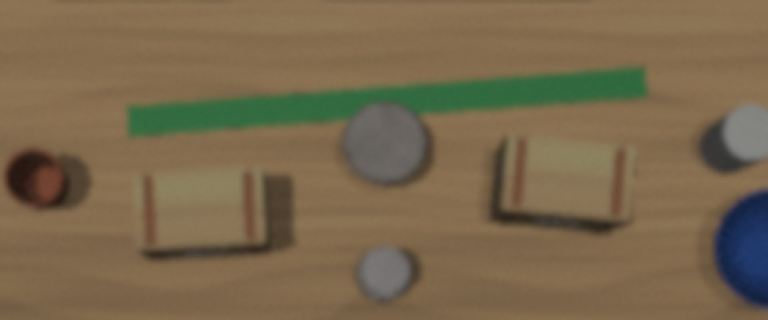

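The crop confirms two tan plywood cases: left yaw is about +4°, right about -6°, line about +4.4°. Next I tip the left case, then look at its underside.

```bash
cat >> h.py <<'E'
def rot(yaw,tilt=0):  # tool down, jaw along case y, camera on the far side; tilt>0 points the tool back at the robot
    r=R.from_euler('y',tilt,degrees=True)*R.from_euler('xyz',[-90,0,180],degrees=True)
    return (R.from_euler('z',yaw,degrees=True)*r).as_euler('xyz',degrees=True)
def tip(C,yaw,h=.102,half=.0095):
    C=np.array(C); u=np.array([np.cos(np.radians(yaw)),np.sin(np.radians(yaw))]); o=rot(yaw)
    P=lambda s,z:[*(C+u*s),z]
    env.goto(P(.10,.23),o); env.move_straight(P(.10,h),rate=.2)
    hit=env.move_straight(P(.03,h),rate=.04,force_limit=1.5)
    s=(np.array(env.read_state()['position'])[:2]-C)@u; print('contact',hit,s,env.read_state()['force'])
    if not hit: return
    for th in np.radians(np.arange(7,64,7)):
        env.move_straight(P(s-.09+.09*np.cos(th)-h*np.sin(th)-.001,.09*np.sin(th)+h*np.cos(th)+.001),rate=.08)
        print(np.round(np.degrees(th)),np.round(env.read_state()['force'],1))
    env.move_straight(P(s-.10,.25),rate=.25)
def look(x,y,yaw=0,tilt=25):  # wrist view of an upright face at x facing +x
    env.goto([x+.09,y,.24],rot(yaw,tilt)); return env.grab_frame('wrist')
E
python3 - <<'E'
from h import *
for tl in (15,25,35): print(tl,[env.inverse_kinematics([x,y,.24],rot(0,tl)) is not None for x,y in((.585,.21),(.62,-.21))])
tip([.541,.208],3.8)
w=look(.495,.21)
save(w,'d'); print(w['position'],proj(w,[.495,.207,.045]),env.search_frame(w,'stamp'),env.read_state()['clock'])
E
```

```text
15 [True, True]
25 [True, True]
35 [True, True]
contact True 0.06348679238394137 [ 2.10110713 -0.26165158  0.63453263]
7.0 [ 1.7 -0.3 -0.2]
14.0 [2.  0.8 0.9]
21.0 [1.2 1.5 1.5]
28.0 [ 0.9  0.7 -0.6]
35.0 [ 0.7 -0.8  0.5]
42.0 [ 0.7 -0.2 -0.3]
49.0 [ 0.3 -0.5  1.1]
56.0 [ 0.6 -0.   0.8]
63.0 [ 0.2 -0.7 -0.3]
[0.71557787 0.21044111 0.3539934 ] (np.float64(289.5233681969828), np.float64(182.0573964884366)) [{'xyz': [0.4902, 0.2095, 0.0898], 'score': 0.96}, {'xyz': [0.2438, 0.3167, 0.0614], 'score': 0.61}] 9.8833
```

View pics/d.png

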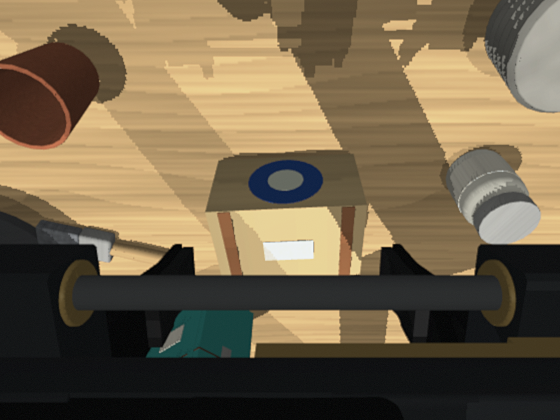

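The left case lies on its side with the blue stamp showing at (286,181). Next I tip the right case.

Run:
```python
from h import *
tip([.575,-.212],-5.8)
w=look(.53,-.212)
save(w,'e'); print(proj(w,[.53,-.21,.045]),env.search_frame(w,'stamp'))
t=env.grab_frame('top'); cv2.imwrite('pics/f.png',cv2.resize(t['image'][120:240,170:410],None,fx=3.2,fy=3.2,interpolation=cv2.INTER_CUBIC))
for k in('crate_a','crate_a_lid','slip_jar','coil_pot','tin'): print(k,[(np.round(d['xyz'],3).tolist(),round(d['score'],2)) for d in env.search_frame(t,k)])
for d in env.trace(t,'crate_a'):
    ys,xs=np.nonzero(d['mask']); P=np.array([onz(t,x,y,.09)[:2] for x,y in zip(xs,ys)],np.float32); print(d['score'],xs.mean().round(),ys.mean().round(),cv2.minAreaRect(P))
print(env.read_state()['clock'])
```

```text
contact True 0.06533525264504594 [ 2.18998555 -0.44012915  0.90677229]
7.0 [ 2.4 -0.5  0.4]
14.0 [2.8 0.4 1.6]
21.0 [2.  0.  2.3]
28.0 [ 1.8 -0.1  1.5]
35.0 [0.9 0.2 0.9]
42.0 [ 0.  -0.2 -0.2]
49.0 [-0.   0.7  0.2]
56.0 [ 0.7 -0.1  0.2]
63.0 [ 0.1  0.7 -0.6]
(np.float64(285.80835134321114), np.float64(181.8371865505336)) [{'xyz': [0.436, 0.1302, 0.0132], 'score': 0.75}, {'xyz': [0.498, -0.02, 0.0598], 'score': 0.58}]
crate_a [([0.584, 0.586, 0.124], 0.69), ([0.193, 0.342, 0.119], 0.65), ([0.449, 0.217, 0.093], 0.63), ([0.467, -0.216, 0.091], 0.6)]
crate_a_lid [([0.192, 0.344, 0.12], 0.82), ([0.445, 0.215, 0.09], 0.8), ([0.584, 0.591, 0.122], 0.7)]
slip_jar [([0.473, 0.006, 0.092], 0.52)]
coil_pot [([0.632, 0.015, 0.078], 0.57)]
tin [([0.634, -0.431, 0.099], 0.82), ([0.508, -0.495, 0.024], 0.36), ([0.598, 0.421, 0.04], 0.33)]
0.94 346.0 206.0 ((0.4680006504058838, -0.21411846578121185), (0.14276820421218872, 0.1323431432247162), 85.17182922363281)
0.91 131.0 176.0 ((0.585054337978363, 0.5988679528236389), (0.134151890873909, 0.15435367822647095), 70.63269805908203)
0.6 231.0 213.0 ((0.43517470359802246, 0.20569229125976562), (0.12193891406059265, 0.15219901502132416), 3.442612648010254)
18.225
```

View pics/e.png

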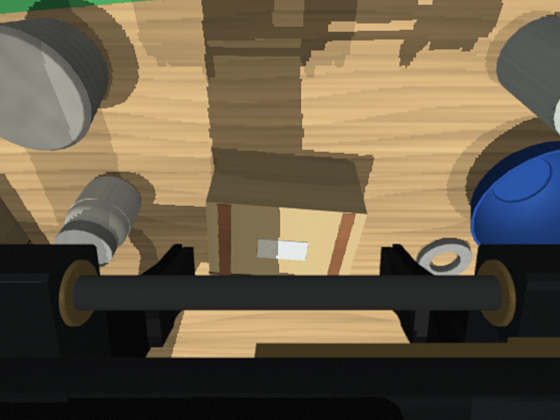

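View pics/f.png

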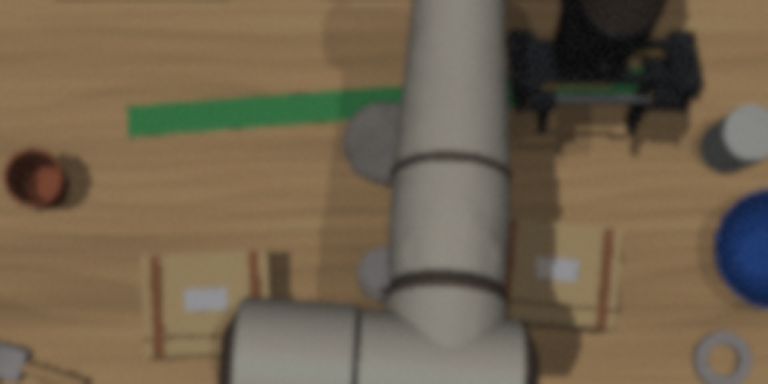

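The right case's underside, around (290,178), is bare; the top view shows both cases lying. I push the left, stamped case with both open fingertips, stop short of the line, and measure.

Run:
```python
from h import *
yaw=4.0; u=np.array([np.cos(np.radians(yaw)),np.sin(np.radians(yaw))]); C=np.array([.434,.207]); o=rot(yaw)
P=lambda s,z:[*(C+u*s),z]
env.move_straight([.58,-.1,.27],rotation=rot(0),rate=.25)
env.goto(P(-.09,.25),o); env.move_straight(P(-.09,.036),rate=.15)
print(env.move_straight(P(-.04,.036),rate=.04,force_limit=1.5))
s=(np.array(env.read_state()['position'])[:2]-C)@u; print('s',s,env.read_state()['position'])
env.move_straight(P(s+.165,.036),rate=.06); print(env.read_state()['force'],env.read_state()['position'])
env.move_straight(P(s+.135,.036),rate=.1)
env.move_straight(P(s+.115,.27),rate=.2)
t=look(.66,.22); save(t,'g')
print([(k,[(np.round(d['xyz'],3).tolist(),round(d['score'],2)) for d in env.search_frame(t,k)]) for k in('stamp','line','crate_a')])
print(t['position'],env.read_state()['clock'])
```

```text
True
s -0.0664024104844365 [0.36777846 0.20209461 0.03565865]
[-6.87055088 -0.71168653  4.03177343] [0.52965443 0.21253152 0.03547083]
[('stamp', [([0.591, 0.557, 0.013], 0.95), ([0.651, 0.221, 0.093], 0.94), ([0.258, 0.324, 0.01], 0.56), ([0.54, -0.136, 0.007], 0.16)]), ('line', [([0.692, 0.12, -0.0], 0.59)]), ('crate_a', [([0.592, 0.561, 0.011], 0.79), ([0.261, 0.328, 0.011], 0.73), ([0.537, -0.133, 0.004], 0.62), ([0.652, 0.218, 0.091], 0.56)])]
[0.87989238 0.22136662 0.35830848] 28.6667
```

View pics/g.png

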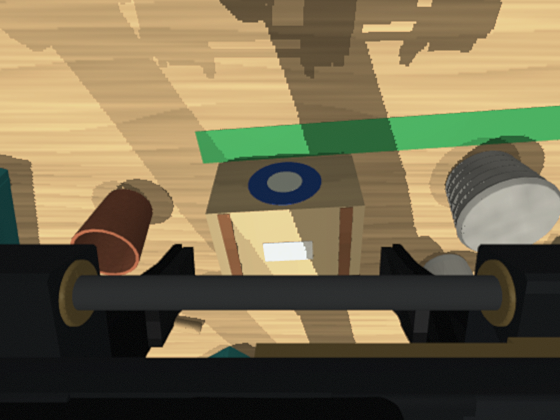

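Run:
```python
from h import *
w=env.grab_frame('wrist')
for p in [(217,161),(352,155),(203,163),(196,132),(560,138),(560,106),(400,118),(400,150)]: print(p,np.round(onz(w,*p),4))
print(proj(w,[.66,.22,0]))
```

```text
(217, 161) [ 0.6548  0.3011 -0.    ]
(352, 155) [0.6632 0.1488 0.    ]
(203, 163) [0.6521 0.3174 0.    ]
(196, 132) [0.6911 0.3194 0.    ]
(560, 138) [ 0.6851 -0.0742  0.    ]
(560, 106) [ 0.7215 -0.057   0.    ]
(400, 118) [0.7079 0.1037 0.    ]
(400, 150) [0.6697 0.0962 0.    ]
(np.float64(288.4664777599909), np.float64(157.25783815885137))
```

The stamped end is just short of the tape: its bottom edge is (217,161)–(352,155) and its middle is at x≈0.659. The tape's centre there is about 0.679, so about 20 mm remain.

Run:
```python
from h import *
yaw=4.0; u=np.array([np.cos(np.radians(yaw)),np.sin(np.radians(yaw))]); C=np.array([.434,.207]); o=rot(4.3); s=-.0664
P=lambda s,z:[*(C+u*s),z]
env.move_straight([.66,.22,.28],rotation=o,rate=.25)
env.move_straight(P(s+.125,.28),rate=.25); env.move_straight(P(s+.125,.036),rate=.15)
print(env.move_straight(P(s+.15,.036),rate=.08))
env.move_straight(P(s+.185,.036),rate=.04); print(env.read_state()['force'])
env.move_straight(P(s+.15,.036),rate=.1)
env.move_straight(P(s+.13,.27),rate=.2)
t=look(.68,.22); save(t,'i')
print([(k,[(np.round(d['xyz'],3).tolist(),round(d['score'],2)) for d in env.search_frame(t,k)]) for k in('stamp','line')])
env.goto([.3,.45,.35],rot(4)); f=env.grab_frame('side'); save(f,'j')
for k in ['crate_a','slip_jar','coil_pot','glaze_cup','brush','tin','bowl']:
    print(k,[(np.round(d['xyz'],3).tolist(),round(d['score'],2)) for d in env.search_frame(f,k)])
for p in [(217,161),(352,155)]: print(np.round(onz(t,*p),4))
print(env.read_state()['clock'])
```

```text
False
[-6.81966366 -1.18894559  4.60237896]
[('stamp', [([0.669, 0.221, 0.092], 0.92), ([0.615, 0.552, 0.018], 0.55), ([0.268, 0.323, 0.003], 0.46)]), ('line', [])]
crate_a [([0.47, -0.232, 0.091], 0.9), ([0.19, 0.319, 0.1], 0.76), ([0.614, 0.182, 0.088], 0.68), ([0.585, 0.58, 0.096], 0.57)]
slip_jar [([0.476, -0.024, 0.067], 0.94)]
coil_pot [([0.632, -0.024, 0.078], 0.72), ([0.616, 0.183, 0.086], 0.38)]
glaze_cup [([0.588, 0.405, 0.054], 0.92)]
brush [([0.37, 0.45, 0.016], 0.64)]
tin [([0.631, -0.456, 0.099], 0.8)]
bowl [([0.516, -0.466, 0.02], 0.75), ([0.466, -0.237, 0.091], 0.64)]
[0.6761 0.3    0.    ]
[0.6841 0.1484 0.    ]
39.6833
```

View pics/i.png

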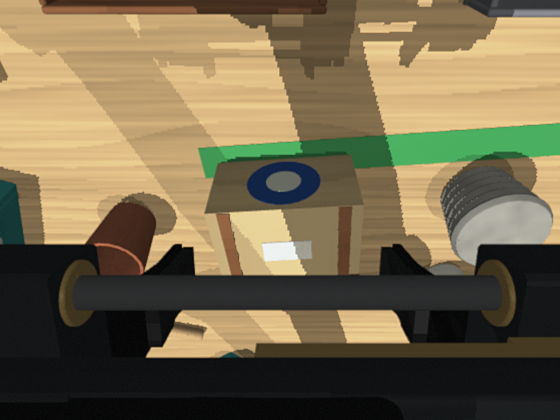

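View pics/j.png

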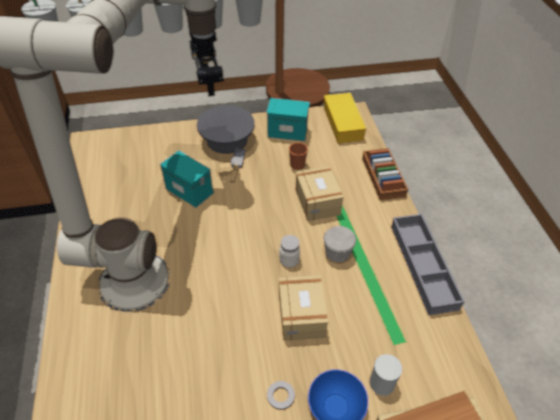

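The stamped end's bottom edge, (217,161)–(352,155), is now mid-tape: the tape spans about rows 148–177 on the left and 139–170 on the right. The side view shows the bystanders in place and the arm clear.

```bash
python3 -c "
from h import *
env.close_job()"
```

```text
the job is handed in; nothing more can be done
```

I tipped both cases towards the robot, left one first, and then used the wrist camera on each underside. The left case carries the blue stamp and the right one is bare. I pushed the left case away with both open fingertips low on its lid, in two strokes, until its stamped end stood on the green line, then handed the job in.

- **Placement:** the stamped end's bottom edge is centred at about x = 0.680, and the line's centre there is about 0.679. The case is within about 1.5° of square to the line.
- **Straightness:** the push followed the case's own axis, about 4° off straight ahead.
- **Other things:** the right case stays where it fell. The bystanders I re-checked with the detector (jar, pot, cup, brush, bowl and tin) read within about 1 cm of their first positions. I checked the jar lid and the turquoise look-alikes by eye, and they look unmoved.
- **Limits:** the clock read 39.7 s of the 69 s allowed at the last check, and the forces I logged stayed below about 10 N.
- **Disagreements:** the detector put the stamp 8–10 mm nearer than the edge I measured in the picture, because it also counts the top of the case. It gave a few false "stamp" hits elsewhere, and it missed the line in the last picture, so I measured the end against the tape by eye from the picture and the camera calibration.

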